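Find the gift box that was closed without its jar

TASK

One of these two closed gift boxes was packed without its jar of honey. Check both, the round box first and then the square one, by lifting each lid by its handle well clear above its box. Put the lid of the box that has the jar back fully home on that box, and lay the lid of the box without the jar, handle up, on the middle of the plywood packing board, so that this box stands open to be filled.

Things in the scene. Friction and masses are not known exactly. Their poses are not given: they have to be found in the camera images.
- lid_round: Round wooden lid, 140 g, loose, home on the fixed round kraft box (110 mm across, rim 90 mm high, 3.5 mm wall). Origin: centre of its underside, z up, 84 mm above the table when home. Upwards: tapered plug 6 mm deep (4 mm play all round), plate 120 mm across at z 6-14 mm, centred round knob 28 mm across at z 14-48 mm. The box's centre is the lid's start.
- lid_square: Square wooden lid, 160 g, loose, home on the fixed square kraft box (110 mm square, rim 90 mm high, 4 mm wall, turned like the lid). Origin: centre of its underside, z up, 84 mm above the table when home. Upwards: plug 6 mm deep (4 mm play all round), plate 120 mm square at z 6-14 mm, centred bar handle at z 14-48 mm, 50 mm long in x, 20 mm wide in y.
- jar: Jar of honey: amber glass, brass cap, 52 mm across, 70 mm tall, origin at the centre of its underside. It stands near the middle of one of the two boxes, unseen until that lid is lifted, and stays there. The other box holds only a flat cork disc, 68 mm across, 8 mm thick. A larger jar in the open on the table is a bystander.
- board: Plywood packing board, 160 x 160 x 12 mm, fixed flat on the table between the two boxes; origin at the centre of its underside. A lid laid on it rests on its plug, its origin 12 mm above the table.
There are look-alikes about, which are no part of the job. Leave any blue or purple look-alike of the lid_square alone.

How it is judged:
By the outcome, as a careful person would: the job done as asked, in the order asked, and still so for the second after the job is handed in, with the robot touching nothing.
It also fails if it takes over 58 s, if anything falls off the work surface, if the arm or the gripper's body presses on something with over 40 N, if the wrist force passes 120 N, or if a joint passes its speed limit or range.

ROBOT

A 6-joint arm with a two-finger parallel gripper is mounted at the origin on the work surface. World frame = base frame: x ahead of the robot, y to its left, z up, the work surface at z = 0. Lengths are in m, angles in degrees, forces in N, time in s.
With the tool pointing down it reaches from about 0.4 to 0.825 m from the base axis. Payload 7 kg.
Tool frame: the origin (TCP) lies midway between the tips of the shut fingers; the grasp point (between the pads) lies 19 mm behind it (ctrl.hold_point_z is the distance from the TCP to the grasp point, in m); z points along the fingers, y is the line along which they close (so a half turn about z gives the same grasp; the last joint's range is limited). The gripper opens to 88 mm and grips with 3 to 60 N. Pads are 19 mm wide; open, the fingers measure 130 mm over their backs; the gripper's body (78 mm by 193 mm) begins 47 mm behind the grasp point.
Start: joints at [-50.472, 20.546, 0.682, 0, -70.136, -16.507], TCP at [0.264, -0.621, 0.227] pointing down, gripper open.
Joint ranges: [-176.03, 176.03], [-82.01, 121.73], [-58.28, 71.71], [-173.87, 95.51], [-174.79, -0.11], [-173.66, 173.66]. Speed limits (degrees/s): [136.94, 136.94, 172.46, 180, 180, 180].

INTERFACE

Orientations are given as [roll, pitch, yaw] about the fixed x, y, z axes, in that order (R = Rz(yaw) Ry(pitch) Rx(roll)).
In Python, from plant import ctrl gives the robot as it stands.
- The arm moves only by the tool apply_moves, never from a script. Its argument "deltas" is a list of rows, each an object with "fingers": the finger opening in mm, from 0 to 87.6; "delta_pos": the shift along the tool's x, y, z in mm, a list of three; "angular": the turn, a rotation vector about the tool's x, y, z in degrees, a list of three. A call has 1 to 10 rows; each row is the pose to reach, as a shift and turn from the pose commanded when the call began, along the tool's axes at that moment; what a row does not reach only later rows make up. A row lasts 1/10 s, in which the tool goes at most 50 mm and 8.59 degrees, less where a joint would pass 70% of its speed; a pose out of reach is approached as far as the arm can. A call with a gripper value outside its range is refused whole. The fingers move at their own pace and stop on an object; the grip force is fixed at half the most. Time passes only in rows, so rows that repeat a pose let the fingers close. It gives the time, the measured TCP pose, the force, the opening and the grip force at its end, in the units of the state.
- ctrl.get_obs(): the state, without advancing time (a new reading comes with each control period).
- ctrl.snapshot(name): name is "scene" or "top" or "wrist"; returns the picture (420x560x3 uint8, red, green, blue); there is no depth.
- ctrl.camera_params(name): a dict with "fx", "fy", "cx", "cy" (pixels), "cam_to_world" (4x4, takes a point from camera to world coordinates); the wrist camera has in their place "mount" (4x4, takes a point from camera to tool coordinates, whose origin is the TCP and whose axes are the flange's). Camera axes: x right, y up, looking along -z (the intrinsics and any distortion apply to the point x, -y, -z); pixel columns grow to the right and rows downward; lengths in m; the calibration is good to about 2 mm. A picture is of the moment at which its call begins: read the wrist's pose just before it. camera_params takes no time and is no camera call.
- ctrl.close_job(): hands the job in; it is judged then, once.
The state is a dict: "clock": time; "joint_pos": joint angles; "qvel": joint speeds; "tau": joint torques, N m; "tool_pos": TCP position; "orientation": TCP orientation; "force": force on the tool from outside, world axes, zero at the start; "moment": the same for the moment, N m; "opening": finger opening in m; "gripper_force": force on a finger pad.
Only numpy, scipy, OpenCV 4.12 (cv2) and the standard library are available. Lean on these libraries where they do the work, as an engineer would, in place of code of your own. Each camera call takes 0.05 s, during which the arm holds its last target. There are 200 camera calls.

## Working session

There is one attempt and no reset: what is moved stays moved. The work goes in short steps, Python scripts to look and compute and a tool call to move; the robot and the scene stay as the last step left them, time stands still between calls to the robot, and variables do not carry over. Pictures are saved under pics/ and viewed, at most 10 in all, crops included, and the job is handed in when it is done.

Besides the shell and the picture viewer there is one more tool, called after "Call:" as name([rows], argument=value, ...), one row to a line, values as JSON. apply_moves: Moves the arm, as the interface text tells. Its arguments: {"type":"object","properties":{"deltas":{"type":"array"}},"required":["deltas"]}

```bash
ls; mkdir -p pics; python3 - <<'E'
from plant import ctrl
import cv2,numpy as np
for n in("top","scene"):
    im=ctrl.snapshot(n); cv2.imwrite(f"pics/{n}0.png",cv2.resize(im[:,:,::-1],(800,600),interpolation=cv2.INTER_CUBIC))
    p=ctrl.camera_params(n); print(n,p)
print(ctrl.camera_params("wrist"))
print(ctrl.get_obs())
E
```

```text
pics
top {'fx': 456.7807982039246, 'fy': 456.7807982039246, 'cx': 278.4049530542368, 'cy': 209.3173468889876, 'cam_to_world': array([[-0.02603459,  0.99753989, -0.06508741,  0.36241301],
       [-0.99953415, -0.02701344, -0.01420434,  0.09665697],
       [-0.01592763,  0.06468728,  0.99777847,  1.08267134],
       [ 0.        ,  0.        ,  0.        ,  1.        ]])}
scene {'fx': 396.87428502965633, 'fy': 396.87428502965633, 'cx': 280.43768156968616, 'cy': 211.66665901130773, 'cam_to_world': array([[-0.50277768, -0.68160315,  0.53163121,  0.98544188],
       [ 0.86437406, -0.40246834,  0.30145764,  0.42125812],
       [ 0.00849025,  0.61109441,  0.79151219,  0.89252722],
       [ 0.        ,  0.        ,  0.        ,  1.        ]])}
{'fx': 294.450359597377, 'fy': 294.450359597377, 'cx': 277.3375813904434, 'cy': 206.8854562073808, 'mount': array([[-4.84337409e-04,  9.61998516e-01,  2.73054246e-01,
         7.45553224e-02],
       [ 9.99999617e-01,  2.67022463e-04,  8.33028656e-04,
         7.82086797e-05],
       [ 7.28460713e-04,  2.73054545e-01, -9.61998277e-01,
        -1.57798719e-01],
       [ 0.00000000e+00,  0.00000000e+00,  0.00000000e+00,
         1.00000000e+00]])}
{'clock': 0.1, 'joint_pos': array([-5.04703289e+01,  2.05892984e+01,  6.38603847e-01, -1.83927743e-02,
       -7.01352902e+01, -1.65077711e+01]), 'qvel': array([ 0.05917984, -0.06203519,  0.17620208,  0.18884161, -0.08509868,
        0.05029493]), 'tau': array([-1.01030222e-03, -5.84163165e+01,  2.93753386e+01,  7.01549068e+00,
        1.02046720e-02, -4.75706224e-05]), 'tool_pos': array([ 0.26379701, -0.62084057,  0.22568892]), 'orientation': array([ 1.79912646e+02, -7.85611910e-03, -1.56984357e+02]), 'force': array([-0.99752016, -0.58477733, -1.07697768]), 'moment': array([-0.01992164, -0.04898006, -0.04331737]), 'gripper_force': 0.0, 'opening': 0.08771799898918203}
```

View pics/top0.png

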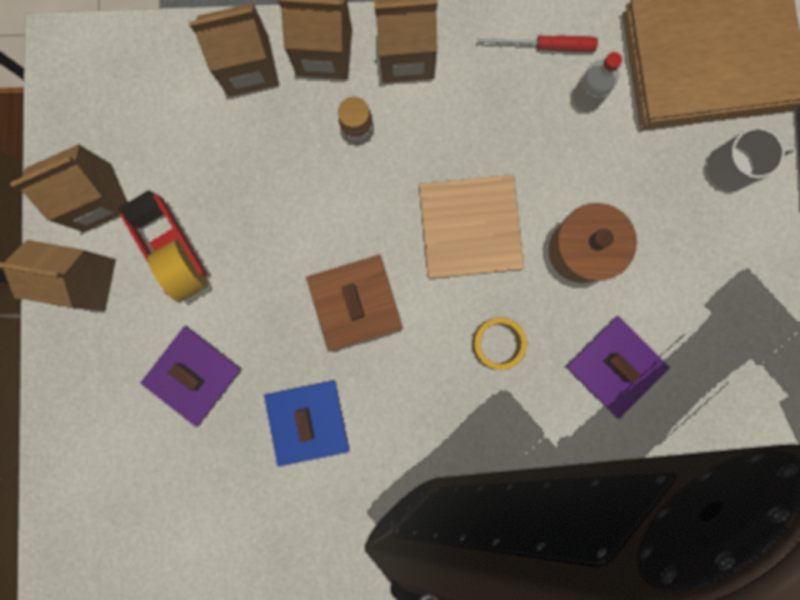

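View pics/scene0.png

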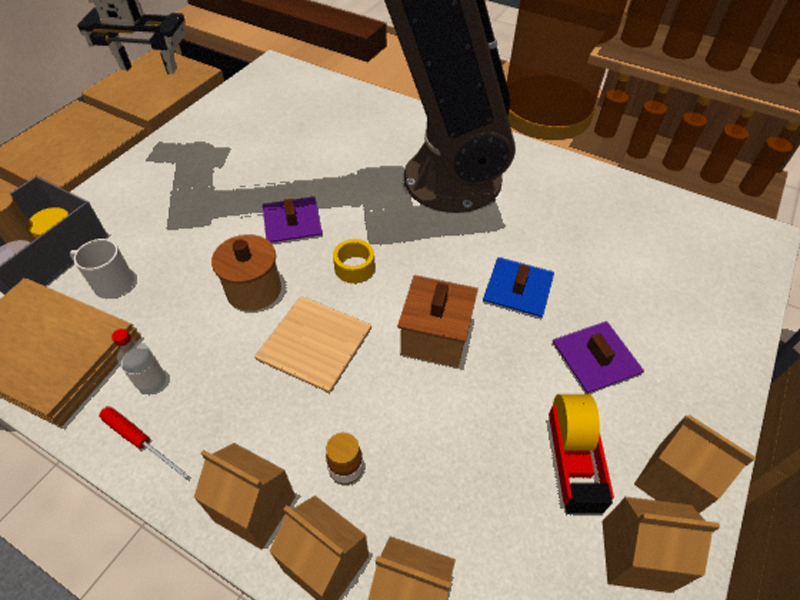

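Candidates in the top view: the wooden square lid is at (354,303). Its look-alikes are purple at (190,376) and (618,367), and blue at (307,423). The only round lid is at (597,242), with the yellow ring at (500,343) and the cups unrelated to it. The board is at (471,227), and the bystander jar is at (355,118). I choose the wooden ones standing on boxes, and check them in one close crop.

```bash
python3 - <<'E'
from plant import ctrl
import cv2,numpy as np
im=ctrl.snapshot("top")[110:255,205:460,::-1]; cv2.imwrite("pics/crop1.png",cv2.resize(im,None,fx=3,fy=3,interpolation=cv2.INTER_CUBIC))
E
cat > h.py <<'E'
from plant import ctrl
import numpy as np
from scipy.spatial.transform import Rotation as R
def pix2w(cam,u,v,z,T=None):
    p=ctrl.camera_params(cam)
    M=p["cam_to_world"] if T is None else T@p["mount"]
    d=M[:3,:3]@np.array([(u-p["cx"])/p["fx"],-(v-p["cy"])/p["fy"],-1])
    o=M[:3,3]; return (o+d*(z-o[2])/d[2])
def tool():
    o=ctrl.get_obs(); T=np.eye(4); T[:3,:3]=R.from_euler("xyz",o["orientation"],degrees=True).as_matrix(); T[:3,3]=o["tool_pos"]; return T,o
def move(pos,yaw):
    """delta in tool axes to go to pos, tool down with tool-y at given world yaw (mod 180)"""
    T,o=tool(); out=T[:3,:3].T@(np.array(pos)-T[:3,3])*1000
    best=None
    for k in (0,180):
        a=np.radians(yaw+k); y=np.array([np.cos(a),np.sin(a),0]); z=np.array([0,0,-1.]); x=np.cross(y,z)
        rv=R.from_matrix(T[:3,:3].T@np.c_[x,y,z]).as_rotvec(degrees=True)
        if best is None or np.linalg.norm(rv)<np.linalg.norm(best): best=rv
    print("t",o["clock"],"dpos",out.round(1),"rot",best.round(2))
E
```

```text
(no output)
```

View pics/crop1.png

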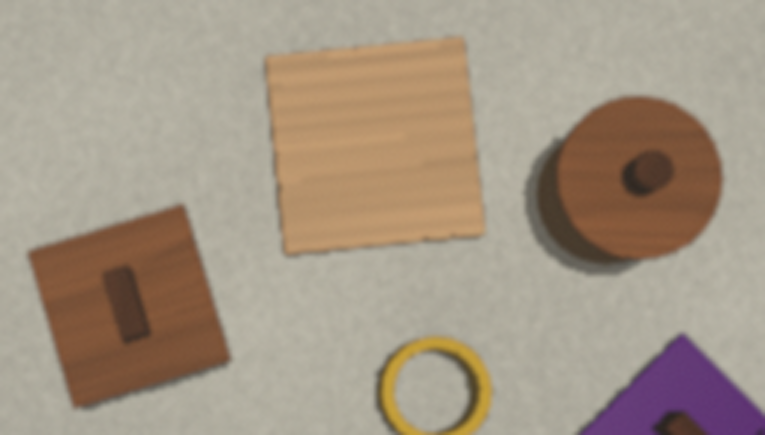

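The crop shows the wooden round lid centred at (640,177), its knob at (648,172), and the board's corners near (266,56) and (484,235). The wooden square lid has corners (29,253), (183,205), (230,360) and (77,408). Its bar runs along the near-vertical side. Both are wood on boxes, so the choice is confirmed.

```bash
python3 - <<'E'
from h import *
P=lambda u,v,z: pix2w("top",205+(u+.5)/3-.5,110+(v+.5)/3-.5,z)
r=P(639.5,177.5,.098); print("round",r, "knobtop",P(652,168,.132))
s=np.array([P(*c,.098) for c in[(29,253),(183,205),(230,360),(77,408)]])
b=np.array([P(*c,.012) for c in[(266,56),(464,37),(484,235),(287,254)]])
for n,q in(("sq",s),("board",b)):
    e=(q[0]+q[1]-q[2]-q[3]); print(n,q.mean(0),"yaw x",np.degrees(np.arctan2(e[1],e[0])),[np.linalg.norm(q[i]-q[i-1]).round(4) for i in range(4)])
print(np.linalg.norm(r[:2]),np.linalg.norm(s.mean(0)[:2]))
for yaw in (tool()[1]["orientation"][2]+90,90): move([r[0],r[1],.2],yaw)
E
```

```text
round [ 0.50617806 -0.19303226  0.098     ] knobtop [ 0.50762643 -0.19199055  0.132     ]
sq [0.42320721 0.17676612 0.098     ] yaw x 15.75839453444907 [np.float64(0.1173), np.float64(0.1167), np.float64(0.1171), np.float64(0.1151)]
board [ 0.55038359 -0.01242447  0.012     ] yaw x 3.9417162187549435 [np.float64(0.1583), np.float64(0.1572), np.float64(0.158), np.float64(0.1549)]
0.5417358038235995 0.458639950420681
t 0.15 dpos [-390.4  299.    26.2] rot [ 0.07 -0.01 -0.  ]
t 0.15 dpos [-390.4  299.    26.2] rot [ 7.000e-02 -2.000e-02  2.302e+01]
```

Call:
apply_moves([
  {"fingers":70,"delta_pos":[-40,30,3],"angular":[0,0,0]},
  {"fingers":70,"delta_pos":[-79,60,6],"angular":[0,0,0]},
  {"fingers":70,"delta_pos":[-118,90,9],"angular":[0,0,0]},
  {"fingers":70,"delta_pos":[-157,120,12],"angular":[0,0,0]},
  {"fingers":70,"delta_pos":[-196,150,14],"angular":[0,0,0]},
  {"fingers":70,"delta_pos":[-235,180,17],"angular":[0,0,0]},
  {"fingers":70,"delta_pos":[-274,210,20],"angular":[0,0,0]},
  {"fingers":70,"delta_pos":[-313,240,23],"angular":[0,0,0]},
  {"fingers":70,"delta_pos":[-352,270,26],"angular":[0,0,0]},
  {"fingers":70,"delta_pos":[-391,299,26],"angular":[0,0,0]},
])

```text
clock: 1.15
tool_pos: [0.5071, -0.1911, 0.2003]
orientation: [180.0, -0.0, -157.0]
force: [0.4, -0.5, 0.8]
opening: 0.0699
gripper_force: 0.0
```

Call:
apply_moves([
  {"fingers":70,"delta_pos":[0,0,0],"angular":[0,0,0]},
  {"fingers":70,"delta_pos":[0,0,0],"angular":[0,0,0]},
])

```text
clock: 1.35
tool_pos: [0.5072, -0.1919, 0.2003]
orientation: [180.0, -0.0, -156.8]
force: [-0.1, -0.2, -0.8]
opening: 0.07
gripper_force: 0.0
```

```bash
python3 - <<'E'
from h import *
import cv2
T,o=tool(); print(o["tool_pos"],o["orientation"],o["opening"])
cv2.imwrite("pics/w1.png",ctrl.snapshot("wrist")[:,:,::-1])
move([.507,-.1925,.104],o["orientation"][2]+90)
# predicted pixel of knob top centre
p=ctrl.camera_params("wrist");M=np.linalg.inv(T@p["mount"])
for w in([.507,-.1925,.132],[.507,-.1925,.098]):
    q=M@np.r_[w,1]; print(p["cx"]+p["fx"]*q[0]/-q[2],p["cy"]+p["fy"]*-q[1]/-q[2])
E
```

```text
[ 0.50719441 -0.19191921  0.20026744] [ 1.7997936e+02 -3.1337058e-02 -1.5682501e+02] 0.0700405455189683
t 1.4 dpos [-0.5  0.2 96.3] rot [ 0.02 -0.03 -0.09]
276.89023506895614 218.82307663582364
276.9579643649059 207.29072518203893
```

View pics/w1.png

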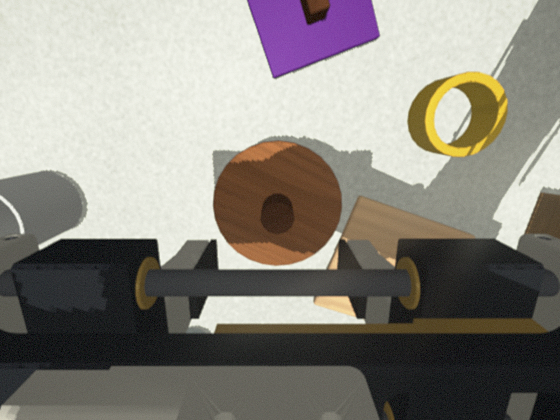

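The wrist view shows the round knob at about (277,213), between the fingers and as predicted. I descend, grip and lift.

Call:
apply_moves([
  {"fingers":70,"delta_pos":[0,0,40],"angular":[0,0,0]},
  {"fingers":70,"delta_pos":[0,0,75],"angular":[0,0,0]},
  {"fingers":70,"delta_pos":[0,0,90],"angular":[0,0,0]},
  {"fingers":70,"delta_pos":[0,0,96],"angular":[0,0,0]},
  {"fingers":40,"delta_pos":[0,0,96],"angular":[0,0,0]},
  {"fingers":30,"delta_pos":[0,0,96],"angular":[0,0,0]},
  {"fingers":10,"delta_pos":[0,0,96],"angular":[0,0,0]},
  {"fingers":10,"delta_pos":[0,0,96],"angular":[0,0,0]},
  {"fingers":10,"delta_pos":[0,0,96],"angular":[0,0,0]},
  {"fingers":10,"delta_pos":[0,0,96],"angular":[0,0,0]},
])

```text
clock: 2.4
tool_pos: [0.507, -0.193, 0.1049]
orientation: [-180.0, 0.0, -157.0]
force: [-0.3, 1.1, 3.2]
opening: 0.0279
gripper_force: 14.5
```

Call:
apply_moves([
  {"fingers":10,"delta_pos":[0,0,0],"angular":[0,0,0]},
  {"fingers":10,"delta_pos":[0,0,-10],"angular":[0,0,0]},
  {"fingers":10,"delta_pos":[0,0,-30],"angular":[0,0,0]},
  {"fingers":10,"delta_pos":[0,0,-60],"angular":[0,0,0]},
  {"fingers":10,"delta_pos":[0,0,-90],"angular":[0,0,0]},
  {"fingers":10,"delta_pos":[0,0,-120],"angular":[0,0,0]},
  {"fingers":10,"delta_pos":[0,0,-145],"angular":[0,0,0]},
  {"fingers":10,"delta_pos":[0,0,-150],"angular":[0,0,0]},
  {"fingers":10,"delta_pos":[0,0,-150],"angular":[0,0,0]},
])

```text
clock: 3.3
tool_pos: [0.507, -0.193, 0.2553]
orientation: [-180.0, 0.1, -157.0]
force: [-0.3, 0.5, -3.0]
opening: 0.0275
gripper_force: 30.0
```

```bash
python3 - <<'E'
from h import *
import cv2
a=ctrl.snapshot("scene")[150:290,90:300]; b=ctrl.snapshot("top")[90:230,310:520]
cv2.imwrite("pics/l1.png",cv2.resize(np.hstack([a,b])[:,:,::-1],None,fx=1.9,fy=1.9,interpolation=cv2.INTER_CUBIC))
E
```

```text
(no output)
```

View pics/l1.png

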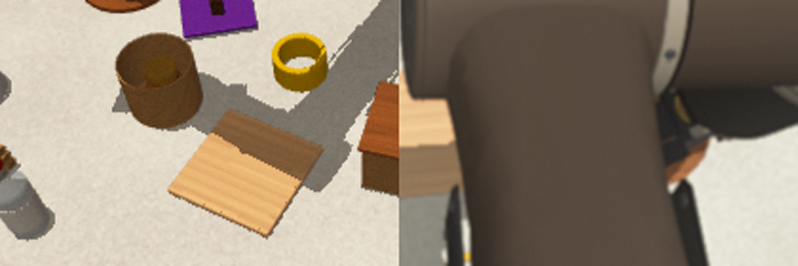

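The left half shows the round box open at (160,65) with something brownish inside at (162,68). I enlarge it to decide whether it is the jar or the cork.

```bash
python3 - <<'E'
from h import *
import cv2
im=ctrl.snapshot("scene"); p=ctrl.camera_params("scene"); M=np.linalg.inv(p["cam_to_world"])
def pr(w):
    q=M@np.r_[w,1]; return np.array([p["cx"]-p["fx"]*q[0]/q[2],p["cy"]+p["fy"]*q[1]/q[2]])
c=cv2.resize(im[160:225,145:205,::-1],None,fx=9,fy=9,interpolation=cv2.INTER_CUBIC)
c2=c.copy()
for rad,z,col in((.026,.072,(0,255,0)),(.034,.010,(255,0,0))):
    pts=np.array([pr([.507+rad*np.cos(t),-.193+rad*np.sin(t),z]) for t in np.linspace(0,6.3,60)])
    cv2.polylines(c2,[((pts-[145,160]+.5)*9).astype(np.int32)],True,col,1)
cv2.imwrite("pics/l2.png",cv2.resize(np.hstack([c,c2]),None,fx=.7,fy=.7))
E
```

```text
(no output)
```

View pics/l2.png

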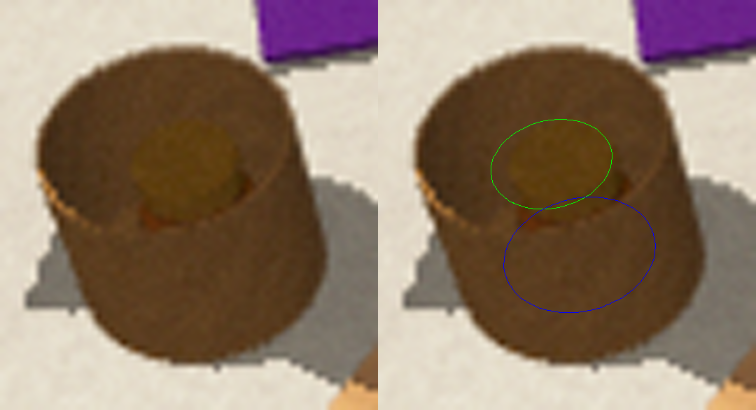

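The crop shows a brass cap with amber glass below it, standing tall at (187,165) left, so the jar is in the round box. I put the round lid back home.

Call:
apply_moves([
  {"fingers":10,"delta_pos":[0,0,35],"angular":[0,0,0]},
  {"fingers":10,"delta_pos":[0,0,75],"angular":[0,0,0]},
  {"fingers":10,"delta_pos":[0,0,110],"angular":[0,0,0]},
  {"fingers":10,"delta_pos":[0,0,130],"angular":[0,0,0]},
  {"fingers":10,"delta_pos":[0,0,138],"angular":[0,0,0]},
  {"fingers":10,"delta_pos":[0,0,143],"angular":[0,0,0]},
  {"fingers":10,"delta_pos":[0,0,147],"angular":[0,0,0]},
  {"fingers":10,"delta_pos":[0,0,149.5],"angular":[0,0,0]},
  {"fingers":10,"delta_pos":[0,0,149.5],"angular":[0,0,0]},
])

```text
clock: 4.35
tool_pos: [0.5072, -0.1931, 0.1055]
orientation: [-180.0, 0.0, -157.0]
force: [0.2, -0.0, -1.8]
opening: 0.0274
gripper_force: 30.0
```

Call:
apply_moves([
  {"fingers":35,"delta_pos":[0,0,0],"angular":[0,0,0]},
  {"fingers":50,"delta_pos":[0,0,0],"angular":[0,0,0]},
  {"fingers":60,"delta_pos":[0,0,0],"angular":[0,0,0]},
  {"fingers":70,"delta_pos":[0,0,0],"angular":[0,0,0]},
  {"fingers":70,"delta_pos":[0,0,-20],"angular":[0,0,0]},
  {"fingers":70,"delta_pos":[0,0,-60],"angular":[0,0,0]},
  {"fingers":70,"delta_pos":[0,0,-100],"angular":[0,0,0]},
  {"fingers":70,"delta_pos":[0,0,-100],"angular":[0,0,0]},
  {"fingers":70,"delta_pos":[0,0,-100],"angular":[0,0,0]},
])

```text
clock: 5.25
tool_pos: [0.5074, -0.1931, 0.2062]
orientation: [-179.9, 0.2, -157.0]
force: [-0.1, -0.6, -0.6]
opening: 0.0704
gripper_force: 0.0
```

```bash
python3 - <<'E'
from h import *
import cv2
a=cv2.resize(ctrl.snapshot("scene")[155:225,140:210,::-1],(420,420),interpolation=cv2.INTER_CUBIC); b=ctrl.snapshot("wrist")[0:300,100:460,::-1]
cv2.imwrite("pics/r1.png",np.hstack([a,cv2.copyMakeBorder(b,0,120,0,0,0)]))
move([.4232,.1768,.205],15.76+90)
move([.5504,-.0124,.205],15.76+90)
print(ctrl.get_obs()["joint_pos"])
E
```

```text
t 5.35 dpos [-68.  372.9  -0.4] rot [ 0.04 -0.05  7.25]
t 5.35 dpos [-111.2  149.    -0.6] rot [ 0.04 -0.05  7.25]
[-1.51529635e-01  9.00646582e+00 -1.80014963e+01 -2.48972937e-02
 -6.30486297e+01 -6.68289633e+01]
```

View pics/r1.png

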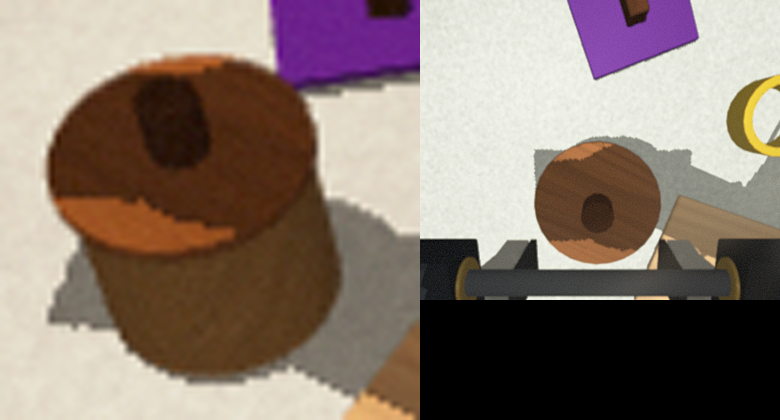

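The round lid is seated level on its box, with an even overhang all round in both views. Next is the square lid.

Call:
apply_moves([
  {"fingers":70,"delta_pos":[-8,42,0],"angular":[0,0,1]},
  {"fingers":70,"delta_pos":[-16,84,0],"angular":[0,0,2]},
  {"fingers":70,"delta_pos":[-23,126,0],"angular":[0,0,3]},
  {"fingers":70,"delta_pos":[-31,168,0],"angular":[0,0,4]},
  {"fingers":70,"delta_pos":[-38,210,0],"angular":[0,0,5]},
  {"fingers":70,"delta_pos":[-46,252,0],"angular":[0,0,6]},
  {"fingers":70,"delta_pos":[-53,294,0],"angular":[0,0,7]},
  {"fingers":70,"delta_pos":[-61,335,0],"angular":[0,0,7.3]},
  {"fingers":70,"delta_pos":[-68,373,0],"angular":[0,0,7.3]},
  {"fingers":70,"delta_pos":[-68,373,0],"angular":[0,0,7.3]},
])

```text
clock: 6.35
tool_pos: [0.4227, 0.1799, 0.204]
orientation: [-180.0, -0.1, -164.1]
force: [-0.4, -0.4, -0.6]
opening: 0.0701
gripper_force: 0.0
```

Call:
apply_moves([
  {"fingers":70,"delta_pos":[0,0,0],"angular":[0,0,0]},
  {"fingers":70,"delta_pos":[0,0,0],"angular":[0,0,0]},
])

```text
clock: 6.55
tool_pos: [0.4233, 0.176, 0.2043]
orientation: [-179.9, -0.1, -164.3]
force: [-0.3, -1.6, -0.5]
opening: 0.0699
gripper_force: 0.0
```

```bash
python3 - <<'E'
from h import *
import cv2
T,o=tool(); print(o["tool_pos"],o["orientation"],o["opening"])
im=ctrl.snapshot("wrist")[:,:,::-1].copy()
move([.4232,.1768,.104],15.76+90)
p=ctrl.camera_params("wrist");M=np.linalg.inv(T@p["mount"])
a=np.radians(15.76); X=np.array([np.cos(a),np.sin(a),0]);Y=np.array([-X[1],X[0],0]); C=np.array([.4232,.1768,0])
for hx,hy,z in((.06,.06,.098),(.025,.01,.132)):
    q=[]
    for sx,sy in((1,1),(1,-1),(-1,-1),(-1,1)):
        c=M@np.r_[C+sx*hx*X+sy*hy*Y+[0,0,z],1]; q.append([p["cx"]-p["fx"]*c[0]/c[2],p["cy"]+p["fy"]*c[1]/c[2]])
    cv2.polylines(im,[np.round(q).astype(np.int32)],True,(0,255,0),1)
cv2.imwrite("pics/w2.png",cv2.resize(im[100:330,130:430],None,fx=2.5,fy=2.5,interpolation=cv2.INTER_CUBIC))
E
```

```text
[0.42327011 0.17596572 0.20427653] [-1.79949128e+02 -8.99392363e-02 -1.64288446e+02] 0.06989629204876706
t 6.6 dpos [-1.000e-01  1.100e+00  1.005e+02] rot [-0.04 -0.07 -0.09]
```

View pics/w2.png

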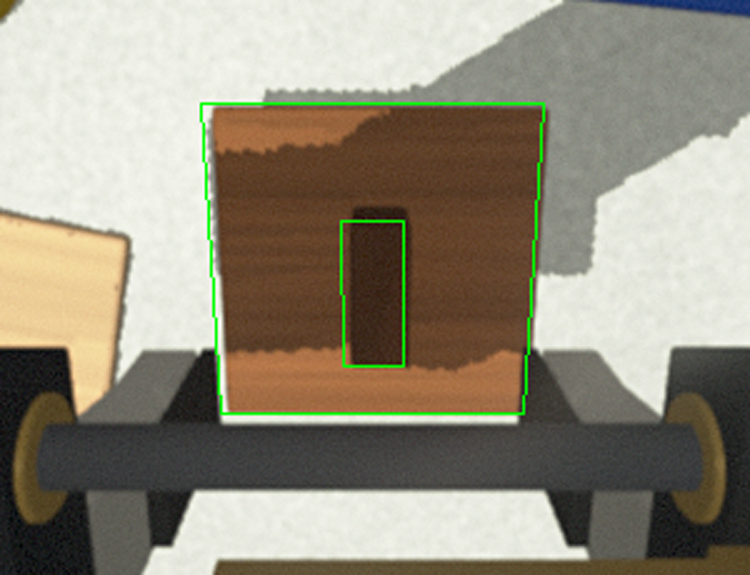

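The wrist view shows the wooden square lid within 2 mm of the prediction, with its bar at (378,290) between the fingers and aligned. I shift 2 mm along tool y, descend, grip and lift.

Call:
apply_moves([
  {"fingers":70,"delta_pos":[0,2,40],"angular":[0,0,0]},
  {"fingers":70,"delta_pos":[0,2,75],"angular":[0,0,0]},
  {"fingers":70,"delta_pos":[0,2,93],"angular":[0,0,0]},
  {"fingers":70,"delta_pos":[0,2,100],"angular":[0,0,0]},
  {"fingers":40,"delta_pos":[0,2,100],"angular":[0,0,0]},
  {"fingers":25,"delta_pos":[0,2,100],"angular":[0,0,0]},
  {"fingers":5,"delta_pos":[0,2,100],"angular":[0,0,0]},
  {"fingers":5,"delta_pos":[0,2,100],"angular":[0,0,0]},
  {"fingers":5,"delta_pos":[0,2,100],"angular":[0,0,0]},
  {"fingers":5,"delta_pos":[0,2,100],"angular":[0,0,0]},
])

```text
clock: 7.6
tool_pos: [0.4231, 0.1788, 0.1054]
orientation: [180.0, 0.0, -164.3]
force: [-0.6, 0.0, -0.1]
opening: 0.0279
gripper_force: 0.0
```

Call:
apply_moves([
  {"fingers":5,"delta_pos":[0,0,0],"angular":[0,0,0]},
  {"fingers":5,"delta_pos":[0,0,0],"angular":[0,0,0]},
  {"fingers":5,"delta_pos":[0,0,-10],"angular":[0,0,0]},
  {"fingers":5,"delta_pos":[0,0,-30],"angular":[0,0,0]},
  {"fingers":5,"delta_pos":[0,0,-60],"angular":[0,0,0]},
  {"fingers":5,"delta_pos":[0,0,-90],"angular":[0,0,0]},
  {"fingers":5,"delta_pos":[0,0,-120],"angular":[0,0,0]},
  {"fingers":5,"delta_pos":[0,0,-145],"angular":[0,0,0]},
  {"fingers":5,"delta_pos":[0,0,-150],"angular":[0,0,0]},
  {"fingers":5,"delta_pos":[0,0,-150],"angular":[0,0,0]},
])

```text
clock: 8.6
tool_pos: [0.4231, 0.1788, 0.2559]
orientation: [179.9, 0.1, -164.3]
force: [-1.1, 0.0, -2.7]
opening: 0.0198
gripper_force: 30.0
```

```bash
python3 - <<'E'
from h import *
import cv2
T,o=tool(); print(o["tool_pos"],o["opening"])
cv2.imwrite("pics/s1.png",cv2.resize(ctrl.snapshot("scene")[150:280,240:370,::-1],(590,590),interpolation=cv2.INTER_CUBIC))
# grasp: lid square with bar held; target lid centre = board centre, yaw aligned with board (3.9)
for yaw in(3.94+90,o["orientation"][2]+90): move([.5504,-.0124,.26],yaw)
E
```

```text
[0.42306614 0.17881194 0.25588925] 0.01981429560292018
t 8.65 dpos [ -71.3 -218.4   -5.4] rot [ 0.02 -0.03 11.77]
t 8.65 dpos [ -71.3 -218.4   -5.4] rot [ 0.02 -0.03 -0.01]
```

View pics/s1.png

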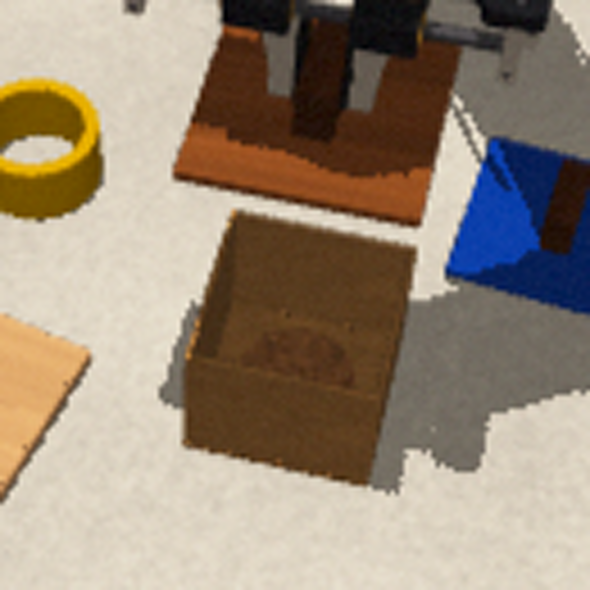

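The open square box at (300,350) holds only the flat cork disc, and its lid hangs level well above it. I carry this lid to the board.

Call:
apply_moves([
  {"fingers":5,"delta_pos":[-7,-22,0],"angular":[0,0,1]},
  {"fingers":5,"delta_pos":[-17,-52,0],"angular":[0,0,3]},
  {"fingers":5,"delta_pos":[-27,-84,0],"angular":[0,0,5]},
  {"fingers":5,"delta_pos":[-38,-116,0],"angular":[0,0,7]},
  {"fingers":5,"delta_pos":[-48,-148,0],"angular":[0,0,9]},
  {"fingers":5,"delta_pos":[-58,-178,0],"angular":[0,0,10.5]},
  {"fingers":5,"delta_pos":[-66,-202,0],"angular":[0,0,11.8]},
  {"fingers":5,"delta_pos":[-71,-218,0],"angular":[0,0,11.8]},
  {"fingers":5,"delta_pos":[-71,-218,0],"angular":[0,0,11.8]},
  {"fingers":5,"delta_pos":[-71,-218,0],"angular":[0,0,11.8]},
])

```text
clock: 9.65
tool_pos: [0.5497, -0.0122, 0.2534]
orientation: [-180.0, -0.2, -176.1]
force: [0.0, 0.3, -1.8]
opening: 0.0197
gripper_force: 30.0
```

Call:
apply_moves([
  {"fingers":5,"delta_pos":[0,0,30],"angular":[0,0,0]},
  {"fingers":5,"delta_pos":[0,0,70],"angular":[0,0,0]},
  {"fingers":5,"delta_pos":[0,0,110],"angular":[0,0,0]},
  {"fingers":5,"delta_pos":[0,0,150],"angular":[0,0,0]},
  {"fingers":5,"delta_pos":[0,0,180],"angular":[0,0,0]},
  {"fingers":5,"delta_pos":[0,0,200],"angular":[0,0,0]},
  {"fingers":5,"delta_pos":[0,0,210],"angular":[0,0,0]},
  {"fingers":5,"delta_pos":[0,0,215],"angular":[0,0,0]},
  {"fingers":5,"delta_pos":[0,0,218],"angular":[0,0,0]},
  {"fingers":5,"delta_pos":[0,0,218],"angular":[0,0,0]},
])

```text
clock: 10.65
tool_pos: [0.5509, -0.0116, 0.0377]
orientation: [180.0, 0.1, -176.1]
force: [-0.1, 0.5, -1.4]
opening: 0.0203
gripper_force: 30.0
```

Call:
apply_moves([
  {"fingers":5,"delta_pos":[0,0,1.5],"angular":[0,0,0]},
  {"fingers":5,"delta_pos":[0,0,3],"angular":[0,0,0]},
  {"fingers":5,"delta_pos":[0,0,3.5],"angular":[0,0,0]},
  {"fingers":5,"delta_pos":[0,0,4],"angular":[0,0,0]},
  {"fingers":5,"delta_pos":[0,0,4],"angular":[0,0,0]},
])

```text
clock: 11.15
tool_pos: [0.5506, -0.0119, 0.0333]
orientation: [180.0, 0.0, -176.1]
force: [-1.0, -0.0, 0.2]
opening: 0.0199
gripper_force: 30.0
```

Call:
apply_moves([
  {"fingers":25,"delta_pos":[0,0,0.5],"angular":[0,0,0]},
  {"fingers":40,"delta_pos":[0,0,0.5],"angular":[0,0,0]},
  {"fingers":60,"delta_pos":[0,0,0.5],"angular":[0,0,0]},
  {"fingers":70,"delta_pos":[0,0,0],"angular":[0,0,0]},
  {"fingers":70,"delta_pos":[0,0,-20],"angular":[0,0,0]},
  {"fingers":70,"delta_pos":[0,0,-60],"angular":[0,0,0]},
  {"fingers":70,"delta_pos":[0,0,-105],"angular":[0,0,0]},
  {"fingers":70,"delta_pos":[0,0,-150],"angular":[0,0,0]},
  {"fingers":70,"delta_pos":[0,0,-170],"angular":[0,0,0]},
  {"fingers":70,"delta_pos":[0,0,-170],"angular":[0,0,0]},
])

```text
clock: 12.15
tool_pos: [0.5524, -0.0116, 0.2072]
orientation: [179.9, 0.4, -176.1]
force: [0.1, 0.5, -1.0]
opening: 0.07
gripper_force: 0.0
```

```bash
python3 - <<'E'
from h import *
import cv2
cv2.imwrite("pics/f.png",cv2.resize(ctrl.snapshot("scene")[130:290,130:345,::-1],None,fx=3.6,fy=3.6,interpolation=cv2.INTER_CUBIC))
print(ctrl.get_obs()["opening"])
E
```

```text
0.0698468672472401
```

View pics/f.png

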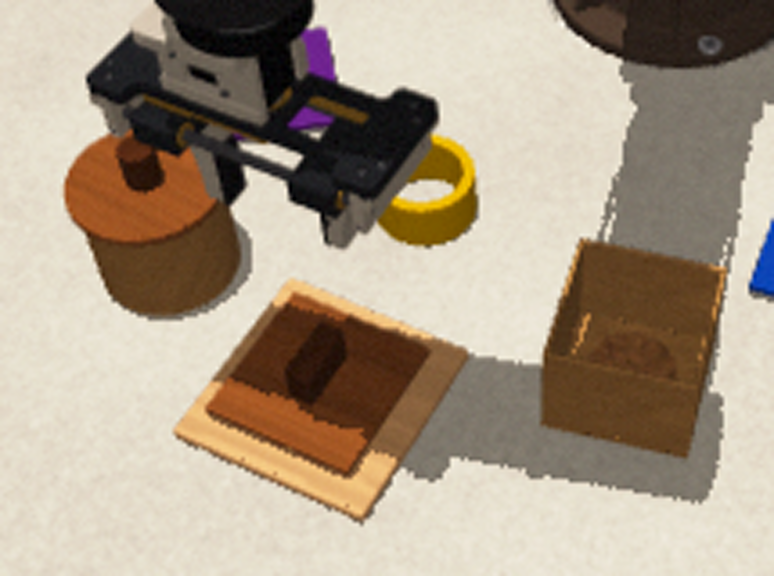

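The square lid lies flat, handle up, in the middle of the board at (320,380). The round lid is home on its box, and the square box stands open with only the cork inside. I hand the job in.

```bash
python3 -c "
from plant import ctrl
print(ctrl.close_job())"
```

```text
the job is handed in; nothing more can be done
None
```

The job is handed in at about 12 s on the robot's clock: the jar is in the round box, whose lid is back home, and the square box stands open with its lid laid handle up on the middle of the board.

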